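# Pack the service box under its cantilever tray

### The arm

A 6-joint arm with a two-finger parallel gripper is mounted at the origin on a cart in front of the work surface, level with it; the furniture and walls round the work are solid. World frame = base frame: x ahead of the robot, y to its left, z up, the work surface at z = 0. Lengths are in m, angles in rad, forces in N, time in s.
With the tool pointing down it reaches from about 0.35 to 0.775 m from the base axis. Payload 7.3 kg.
Tool frame: the origin (TCP) lies at the centre of the arm's flange, where the gripper is bolted on; the fingertips stand 178 mm ahead of it and the grasp point (between the pads) lies 159 mm ahead of it; z points along the fingers, y is the line along which they close (so a half turn about z gives the same grasp; the last joint's range is limited). The gripper opens to 92 mm and grips with 3 to 60 N. Pads are 19 mm wide; open, the fingers measure 130 mm over their backs; the gripper's body (75 mm by 190 mm) begins 47 mm behind the grasp point.
Start: joints at [1.172, 0.342, 1.524, -0, 1.275, -0.146], TCP at [0.131, 0.508, 0.405] pointing down, gripper open.
Joint ranges: [-2.53, 2.53], [-0.77, 2.02], [0.04, 2.7], [-1, 4.14], [0.28, 2.66], [-3.11, 3.11]. Speed limits (rad/s): [2.57, 2.57, 3.14, 3.14, 3.14, 3.14].

### API

Orientations are given as [roll, pitch, yaw] about the fixed x, y, z axes, in that order (R = Rz(yaw) Ry(pitch) Rx(roll)).
In Python, from cell import telemetry, vision, ticket gives the robot as it stands.
- The arm moves only by the shell command python3 -m crank 'ROWS' [FORCE]. ROWS is JSON, a list of rows, each a list of 5 numbers: the gripper command: -1 is shut, 1 is fully open, values between are in proportion, then the shift along the tool's x, y, z in mm, then the turn about the tool's z in rad. In form: [[fingers, dx, dy, dz, roll], ...]. A call has 1 to 12 rows; each row is the pose to reach, as a shift and turn from the pose commanded when the call began, along the tool's axes at that moment; what a row does not reach only later rows make up. A row lasts 1/12 s, in which the tool goes at most 41.7 mm and 7.16 degrees, less where a joint would pass 70% of its speed; a pose out of reach is approached as far as the arm can. A call with a gripper value outside its range is refused whole. The fingers move at their own pace and stop on an object; FORCE is the grip in N (left out, the last holds). Time passes only in rows, so rows that repeat a pose let the fingers close. It gives the time, the measured TCP pose, the force, the opening and the grip force at its end, in the units of the state.
- telemetry.observe(): the state, without advancing time (a new reading comes with each control period).
- vision.read_camera(name): name is "scene" or "top" or "wrist"; returns (picture, depth): 384x512x3 uint8, red, green, blue; 384x512 float32, m along the optical axis (not along the pixel's ray), 0 where there is no reading.
- vision.get_calibration(name): a dict with "camera_matrix" (3x3 intrinsics, pixels), "rvec" (rotation vector, rad) and "tvec" (3), from world to camera coordinates, as OpenCV has them. Camera axes: x right, y down, z forward; pixel columns grow to the right and rows downward; lengths in m; the calibration is good to about 2 mm. The wrist camera is an equidistant fisheye: a pixel r from the principal point sees the ray r / f radians off the axis. A picture is of the moment at which its call begins: read the wrist's pose just before it. get_calibration takes no time and is no camera call; for the wrist camera it gives the pose at the moment of the call.
- ticket.hand_in(): hands the job in; it is judged then, once.
The state is a dict: "time": time; "qpos": joint angles; "qvel": joint speeds; "joint_efforts": joint torques, N m; "tool_pos": TCP position; "tool_rot": TCP orientation; "contact_force": force on the tool from outside, world axes, zero at the start; "torque": the same for the moment, N m; "opening": finger opening in m; "grip_force": force on a finger pad.
Only numpy, scipy, OpenCV 4.12 (cv2) and the standard library are available. Lean on these libraries where they do the work, as an engineer would, in place of code of your own. Each camera call takes 0.05 s, during which the arm holds its last target. There are 200 camera calls.

### The job

Pack the grey service box: lift its top tray by the handle and swing it over to the far stop, so that the compartment underneath is open. Stack the three round things lying about the bench flat and centred in the middle of that compartment: the solder reel at the bottom, the roll of black tape on the reel, the thin black ring on the tape. Then swing the tray back over the stack until it is fully closed, and let go.

Things in the scene. Friction and masses are not known exactly. Their poses are not given: they have to be found in the camera images.
- well (a point): Centre of the compartment of the fixed grey service box, on its round rubber pad (80 mm across, top 6 mm above the bench) where the reel is to stand; hidden under the tray at the start. x points away from the robot (turned by up to 0.2 rad), y left, z up. The compartment is 150 mm (x) by 160 mm (y) inside; its 5 mm walls reach 45 mm above the bench.
- tray_arm (a joint): Angle of the arms that carry the tray, rad: 0 = closed over the compartment, 1.92 = open at the far stop (over 1.75 is open enough). Two pairs of parallel arms keep the tray level as it swings. It passes over the top at 0.96; its weight (under 0.5 kg, slight friction) then carries it to the nearer stop, where it rests by itself.
- tray_handle (a point): Middle of the tray's black handle bar, along the box's y: 90 mm long, 12 mm thick (x), 16 mm high; grasp from above, fingers before and behind. Axes as the box; it never turns. Closed, it is right over the well, 136 mm above the bench. Its posts stand 36 mm either side. The tray (125 x 164 mm in x, y) has underside 78 and rim 106 mm above the bench, closed or open. A pen and connector stay in it.
- swing_centre (a point): Fixed point of the box about which the handle moves on an arc of radius 130 mm in the box's x-z plane, from 55 degrees on the near side of upright (closed) to 55 degrees on the far side (open). At joint value q the handle is 0.13*sin(q-0.96) m along the box's x and 0.13*cos(q-0.96) m above this point: in all it goes 213 mm along x and ends at the same height, rising 55 mm half-way.
- reel_centre (a point): Centre of the solder reel (blue flanges, white winding) standing flat on the bench: 34 mm high, 66 mm across its thin flanges; fingers meet it at about 60 to 62 mm. Mass 0.25 to 0.45 kg. z up.
- tape_centre (a point): Centre of the roll of black insulating tape lying flat on the bench: 64 mm across, 18 mm high, solid for stacking. z up.
- ring_centre (a point): Centre of the thin black retaining ring lying flat on the bench: 54 mm outside, about 42 mm inside, 10 mm high. z up. A small loose terminal block (50 x 20 x 22 mm) lies among the three round things and is not part of the job.

How it is judged:
On the way, in this order (a step that is already met when the one before it is completed fails the run):
1. the tray is swung open to its far stop (value of joint tray_arm above 1.75 rad), for 0.2 s.
2. the reel stands released in the middle of the compartment, tray open (horizontal distance between reel_centre and well below 0.015 m and z of reel_centre in the frame of well between 0.012 and 0.022 m and angle between reel_centre's own z axis and vertical below 0.12 rad and contact force between the fingers and reel below 0.3 N and linear speed of reel below 0.03 m/s and value of joint tray_arm above 1.75 rad), for 0.2 s.
3. the tape lies released on the reel (horizontal distance between tape_centre and reel_centre below 0.012 m and z of tape_centre in the frame of reel_centre between 0.021 and 0.031 m and angle between each of tape_centre, reel_centre's own z axis and vertical below 0.12 rad and contact force between the fingers and tape below 0.3 N and linear speed of tape below 0.03 m/s and horizontal distance between reel_centre and well below 0.015 m and z of reel_centre in the frame of well between 0.012 and 0.022 m and value of joint tray_arm above 1.75 rad), for 0.2 s.
4. the ring lies released on the tape (horizontal distance between ring_centre and tape_centre below 0.012 m and z of ring_centre in the frame of tape_centre between 0.009 and 0.019 m and angle between each of ring_centre, tape_centre, reel_centre's own z axis and vertical below 0.12 rad and contact force between the fingers and ring below 0.3 N and linear speed of ring below 0.03 m/s and horizontal distance between tape_centre and reel_centre below 0.012 m and z of tape_centre in the frame of reel_centre between 0.021 and 0.031 m and horizontal distance between reel_centre and well below 0.015 m and z of reel_centre in the frame of well between 0.012 and 0.022 m and value of joint tray_arm above 1.75 rad), for 0.2 s.
At the end, for the whole second after the job is handed in: The tray is closed (joint under 0.06 rad); under it the reel stands flat within 15 mm of the middle of the compartment, the tape flat on the reel within 12 mm of its axis, the ring flat on the tape within 12 mm of its axis; all level within 0.12 rad, released and at rest (value of joint tray_arm below 0.06 rad and horizontal distance between reel_centre and well below 0.015 m and z of reel_centre in the frame of well between 0.012 and 0.022 m and angle between each of reel_centre, tape_centre, ring_centre's own z axis and vertical below 0.12 rad and contact force between the fingers and reel below 0.3 N and linear speed of each of reel, tape, ring below 0.03 m/s and horizontal distance between tape_centre and reel_centre below 0.012 m and z of tape_centre in the frame of reel_centre between 0.021 and 0.031 m and contact force between the fingers and tape below 0.3 N and horizontal distance between ring_centre and tape_centre below 0.012 m and z of ring_centre in the frame of tape_centre between 0.009 and 0.019 m and contact force between the fingers and ring below 0.3 N); the robot touches nothing.
It also fails if it takes over 115 s, if anything falls off the work surface, if the arm or the gripper's body presses on something with over 40 N, if the wrist force passes 120 N, or if a joint passes its speed limit or range.

## Working session

There is one attempt and no reset: what is moved stays moved. The work goes in short steps, Python scripts to look and compute and a shell command to move; the robot and the scene stay as the last step left them, time stands still between calls to the robot, and variables do not carry over. Pictures are saved under pics/ and viewed, at most 14 in all, crops included, and the job is handed in when it is done.

```bash
ls; mkdir -p pics; python3 - <<'E'
from cell import telemetry, vision
import cv2,numpy as np
print(telemetry.observe())
for n in ("top","scene"):
    p,d=vision.read_camera(n); cv2.imwrite(f"pics/{n}0.png",p[:,:,::-1]); np.save(f"pics/{n}0.npy",d)
    print(n,vision.get_calibration(n))
E
```

```text
pics
{'time': 0.0, 'qpos': array([ 1.17198439e+00,  3.42708673e-01,  1.52501529e+00,  1.74748914e-05,
        1.27542783e+00, -1.46009584e-01]), 'qvel': array([-2.29361962e-04, -5.03402136e-04,  4.39468252e-05, -9.95411846e-04,
       -1.59041994e-04, -1.02055624e-03]), 'joint_efforts': array([ 1.33465786e-03, -4.31230474e+01, -2.44220960e+01,  7.18296412e-02,
        5.59654017e-02, -1.43762286e-04]), 'tool_pos': array([0.13123772, 0.50818654, 0.40405266]), 'tool_rot': array([-3.14005253e+00, -2.43374315e-04,  2.88878501e+00]), 'contact_force': array([ 0.7937249 , -0.85189961, -0.0457824 ]), 'torque': array([0.00681415, 0.03894113, 0.02459291]), 'grip_force': 0.0, 'opening': 0.09175038534548234}
top {'camera_matrix': array([[354.55127353,   0.        , 256.48568167],
       [  0.        , 354.55127353, 191.63768808],
       [  0.        ,   0.        ,   1.        ]]), 'rvec': array([ 2.20826889, -2.20860509,  0.12750831]), 'tvec': array([-0.02722028,  0.52878129,  0.92557795])}
scene {'camera_matrix': array([[390.53945769,   0.        , 261.93856065],
       [  0.        , 390.53945769, 193.17361645],
       [  0.        ,   0.        ,   1.        ]]), 'rvec': array([ 1.92640107, -0.94804539,  0.57427862]), 'tvec': array([-0.31414809,  0.29714718,  0.62267476])}
```

View pics/top0.png

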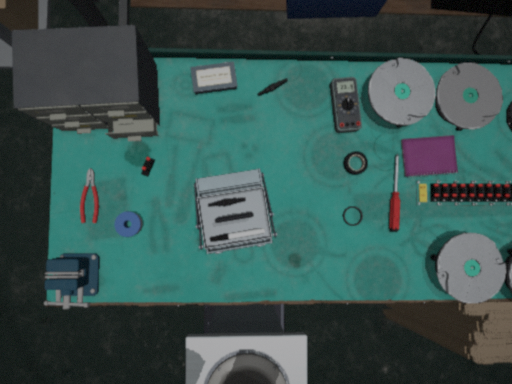

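View pics/scene0.png

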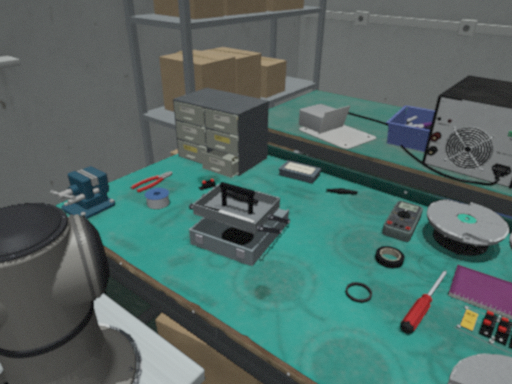

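Top view: the reel is at (128,223), tape at (355,162), ring at (352,215), and the tray with its handle near (234,216). The terminal block is at (148,166). Next I'll measure these.

```bash
cat > h.py <<'E'
import cv2,numpy as np
from cell import telemetry,vision
def ray(K,rv,tv,u,v,fish=False):
    R=cv2.Rodrigues(np.array(rv))[0]; x=(u-K[0,2])/K[0,0]; y=(v-K[1,2])/K[1,1]
    if fish:
        t=np.hypot(x,y); d=np.array([x,y,0])/max(t,1e-9)*np.sin(t)+np.array([0,0,np.cos(t)])
    else: d=np.array([x,y,1.])
    return -R.T@np.array(tv), R.T@d
def plane(c,u,v,z,fish=False):
    o,d=ray(c["camera_matrix"],c["rvec"],c["tvec"],u,v,fish); return o+d*(z-o[2])/d[2]
def blobs(mask,lo=30):
    n,l,s,c=cv2.connectedComponentsWithStats(mask.astype(np.uint8)); 
    return [(s[i],c[i],l==i) for i in range(1,n) if s[i][4]>=lo]
def delta(x,y,z,yaw=None):
    "shift in mm and turn from the present tool pose to grasp point x,y,z (tool down)"
    s=telemetry.observe(); r=s["tool_rot"]; from scipy.spatial.transform import Rotation as Ro
    R=Ro.from_euler("xyz",r).as_matrix(); d=R.T@(np.array([x,y,z+.159])-s["tool_pos"])*1000
    turn=None if yaw is None else -((yaw-np.arctan2(R[1,1],R[0,1])+np.pi/2)%np.pi-np.pi/2)
    return np.round(d,1),turn,s["time"]
E
python3 - <<'E'
from h import *
c=vision.get_calibration("top"); p=cv2.imread("pics/top0.png"); h=cv2.cvtColor(p,cv2.COLOR_BGR2HSV)
H,S,V=cv2.split(h)
def show(n,m,roi,z,lo=30):
    M=np.zeros_like(m); x0,y0,x1,y1=roi; M[y0:y1,x0:x1]=m[y0:y1,x0:x1]
    for s,ct,l in blobs(M,lo):
        cn=max(cv2.findContours(l.astype(np.uint8),0,2)[0],key=len); r=cv2.minAreaRect(cn); e=cv2.minEnclosingCircle(cn)
        print(n,s,np.round(e,1) if 0 else (np.round(e[0],1),round(e[1],1)),r,plane(c,*e[0],z).round(4),plane(c,*r[0],z).round(4))
show("reel",(H>100)&(H<130)&(S>90),(105,200,155,245),.034)
show("tape",V<60,(335,145,380,180),.018)
show("ring",V<70,(335,200,370,232),.010,15)
show("term",V<60,(135,150,165,180),.02)
show("handle",V<60,(205,190,262,245),.13,20)
show("tray",(S<60)&(V>90),(185,165,280,255),.106,200)
print(plane(c,384//2,384,0))
cv2.imwrite("pics/crop0.png",cv2.resize(p[160:260,180:290],None,fx=5,fy=5,interpolation=2))
E
```

```text
reel [115 212  26  25 493] (array([127.3, 223.6]), 13.0) ((127.5, 224.0), (24.0, 25.0), 90.0) [0.4451 0.3049 0.034 ] [0.4442 0.3043 0.034 ]
tape [343 152  24  23 186] (array([354.9, 162.7]), 11.9) ((354.5, 163.0), (22.0, 23.0), 90.0) [ 0.6081 -0.295   0.018 ] [ 0.6072 -0.294   0.018 ]
ring [354 207   8  18  39] (array([355. , 215.5]), 8.6) ((357.84307861328125, 215.332763671875), (17.088109970092773, 6.694310665130615), 86.633544921875) [ 0.4649 -0.295   0.01  ] [ 0.4654 -0.3028  0.01  ]
ring [343 209   5  15  19] (array([346., 216.]), 7.1) ((344.7208251953125, 216.0913543701172), (14.106916427612305, 3.562352418899536), 85.91438293457031) [ 0.4636 -0.2703  0.01  ] [ 0.4634 -0.2667  0.01  ]
term [142 159  12  17 109] (array([147.5, 166.5]), 8.7) ((146.97259521484375, 166.26028442382812), (8.276058197021484, 17.379724502563477), 24.443954467773438) [0.5947 0.2602 0.02  ] [0.5953 0.2616 0.02  ]
handle [209 198  36   8 144] (array([226.5, 202. ]), 17.8) ((226.44232177734375, 201.7115478515625), (5.88348388671875, 35.49702072143555), 78.69007110595703) [0.4967 0.048  0.13  ] [0.4974 0.0482 0.13  ]
handle [216 213  37   9 143] (array([234. , 217.5]), 18.3) ((233.86720275878906, 216.72979736328125), (4.0437846183776855, 36.66591262817383), 80.21759033203125) [0.4606 0.0305 0.13  ] [0.4624 0.0308 0.13  ]
handle [211 234  17   7  75] (array([219., 238.]), 8.2) ((218.9412078857422, 237.76470947265625), (4.850712299346924, 16.492422103881836), 75.96376037597656) [0.4133 0.065  0.13  ] [0.4139 0.0652 0.13  ]
tray [ 196  169   81   85 4525] (array([232.8, 210.9]), 49.4) ((232.61819458007812, 211.40664672851562), (77.07978057861328, 78.25784301757812), 80.31121826171875) [0.4762 0.0337 0.106 ] [0.4751 0.0342 0.106 ]
[ 2.89339574e-02  1.40399669e-01 -1.11022302e-16]
```

View pics/crop0.png

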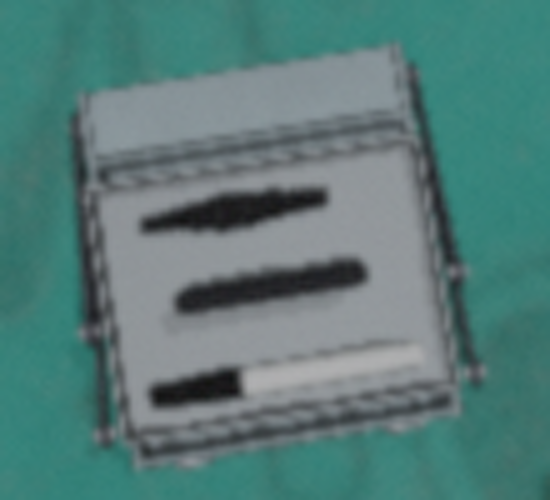

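The crop shows the handle bar in the middle of the tray, near pixel (234.4,217.2) of the full image. It lies between the connector (226,202) and the pen (237,235).

```bash
python3 - <<'E'
from h import *
c=vision.get_calibration("top")
f=lambda u,v,z:plane(c,180+(u-2)/5,160+(v-2)/5,z)
a=f(180,301,.144);b=f(363,271,.144); m=(a+b)/2
e=b-a; print(a,b,m,np.linalg.norm(e)); psi=np.arctan2(-e[1],-e[0])-np.pi/2; psi=(psi+np.pi/2)%np.pi-np.pi/2; print("psi",psi)
a=f(132,455,.106);b=f(460,405,.106);e=b-a;print(np.linalg.norm(e),np.arctan(-e[0]/e[1])*-1)
print(delta(m[0],m[1],.25,psi))
E
```

```text
[0.45550648 0.07216451 0.144     ] [ 0.46906684 -0.01151266  0.144     ] [0.46228666 0.03032592 0.144     ] 0.08476881404991608
psi 0.1606590112849624
0.15797915983628014 -0.14483642457993662
(array([-440.1, -379.9,   -4.4]), np.float64(1.1572931637359276), 0.1)
```

```bash
python3 -m crank '[[1,-120,-100,0,0.36],[1,-260,-220,-4,0.72],[1,-440,-380,-4,1.157],[1,-440,-380,-4,1.157],[1,-440,-380,-4,1.157],[1,-440,-380,-4,1.157],[1,-440,-380,-4,1.157],[1,-440,-380,-4,1.157],[1,-440,-380,-4,1.157],[1,-440,-380,-4,1.157],[1,-440,-380,-4,1.157],[1,-440,-380,-4,1.157]]' 30; python3 -m crank '[[1,0,0,0,0],[1,0,0,0,0],[1,0,0,0,0]]'; python3 - <<'E'
from h import *
print(delta(.4623,.0303,.25,.158))
c=vision.get_calibration("wrist");p,d=vision.read_camera("wrist"); print(c)
cv2.imwrite("pics/w1.png",p[:,:,::-1])
E
```

```text
time: 1.1
tool_pos: [0.4166, 0.0953, 0.4081]
tool_rot: [-3.142, -0.0, 1.731]
contact_force: [1.3, 1.0, -0.8]
opening: 0.0915
grip_force: 0.0
time: 1.35
tool_pos: [0.4157, 0.0975, 0.4077]
tool_rot: [-3.14, -0.001, 1.731]
contact_force: [0.2, 0.8, -0.5]
opening: 0.092
grip_force: 0.0
(array([-73.8,  35.3,  -1.4]), np.float64(0.0020438151762263157), 1.35)
{'camera_matrix': array([[297.31863964,   0.        , 256.97829787],
       [  0.        , 297.31863964, 189.90370236],
       [  0.        ,   0.        ,   1.        ]]), 'rvec': array([-2.87149061, -0.23137666, -0.02848204]), 'tvec': array([-0.42696952, -0.00389596,  0.40043911])}
```

View pics/w1.png

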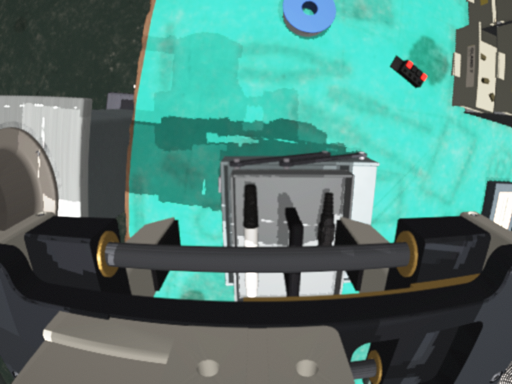

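The wrist view shows the handle bar running from about (290,210) to (297,295), between the open fingers at (155,255) and (355,255).

```bash
python3 - <<'E'
from h import *
c=vision.get_calibration("wrist")
for u,v in((291,210),(294,260),(296,292)): print(plane(c,u,v,.144,True))
a=plane(c,291,210,.144,True)
# nominal line through top-camera estimate
m=np.array([.4623,.0303]);e=np.array([np.cos(.158),np.sin(.158)])
print("along x err mm",[(plane(c,u,v,.144,True)[:2]-m)@e*1000 for u,v in((291,210),(294,260),(296,292))])
print(delta(.4623,.0303,.136,.158))
E
```

```text
[0.44799415 0.09002673 0.144     ]
[0.46071094 0.04217683 0.144     ]
[0.47052512 0.00682337 0.144     ]
along x err mm [np.float64(-4.730047321416783), np.float64(0.2994780289671058), np.float64(4.428777560065204)]
(array([-74.5,  35.4, 112.8]), np.float64(0.0037755364514451273), 1.4)
```

```bash
python3 -m crank '[[0,-40,18,0,0],[-0.2,-74,35,10,0],[-0.2,-74,35,40,0],[-0.2,-74,35,50,0],[-0.2,-74,35,60,0],[-0.2,-74,35,80,0],[-0.2,-74,35,95,0],[-0.2,-74,35,105,0],[-0.2,-74,35,111,0],[-0.2,-74,35,111,0],[-0.2,-74,35,111,0]]' 30; python3 -m crank '[[-1,0,0,0,0],[-1,0,0,0,0],[-1,0,0,0,0],[-1,0,0,0,0],[-1,0,0,0,0]]' 30;  python3 - <<'E'
from h import *
print(delta(.4623,.0303,.136,.158))
E
```

```text
time: 2.32
tool_pos: [0.4623, 0.0309, 0.2974]
tool_rot: [3.142, -0.0, 1.734]
contact_force: [-0.1, 1.0, -0.3]
opening: 0.037
grip_force: 0.0
time: 2.73
tool_pos: [0.4626, 0.0299, 0.2975]
tool_rot: [3.141, 0.0, 1.732]
contact_force: [0.4, 0.6, 0.9]
opening: 0.0117
grip_force: 30.0
(array([ 0.4, -0.2,  2.5]), np.float64(0.002845764283347041), 2.7333)
```

```bash
python3 -m crank '[[-1,0,6.3,-8.2,0],[-1,0,13.2,-16,0],[-1,0,20.8,-23.1,0],[-1,0,28.9,-29.7,0],[-1,0,37.4,-35.5,0],[-1,0,46.5,-40.7,0],[-1,0,55.9,-45.1,0],[-1,0,65.6,-48.8,0],[-1,0,75.6,-51.7,0],[-1,0,85.8,-53.7,0],[-1,0,96.1,-55,0],[-1,0,106.5,-55.4,0]]' 30; python3 -m crank '[[-1,0,10.4,0.4,0],[-1,0,20.7,1.7,0],[-1,0,30.9,3.7,0],[-1,0,40.9,6.6,0],[-1,0,50.6,10.3,0],[-1,0,60,14.7,0],[-1,0,69.1,19.9,0],[-1,0,77.6,25.7,0],[-1,0,85.7,32.3,0],[-1,0,93.3,39.4,0],[-1,0,100,47,0],[-1,0,106,55,0]]' 30;python3 -m crank '[[-1,0,0,0,0],[-1,0,0,0,0],[-1,0,0,0,0],[-1,0,0,0,0]]'
```

```text
time: 3.73
tool_pos: [0.5678, 0.0471, 0.353]
tool_rot: [-3.141, -0.0, 1.732]
contact_force: [-1.2, 0.3, 0.4]
opening: 0.0119
grip_force: 30.0
time: 4.73
tool_pos: [0.6731, 0.0643, 0.2969]
tool_rot: [3.141, -0.0, 1.732]
contact_force: [-6.8, 2.0, 24.6]
opening: 0.0117
grip_force: 30.0
time: 5.07
tool_pos: [0.6726, 0.0642, 0.2972]
tool_rot: [3.14, -0.0, 1.732]
contact_force: [4.1, 3.7, 0.8]
opening: 0.0119
grip_force: 30.0
```

```bash
python3 -m crank '[[-0.2,0,0,0,0],[-0.2,0,0,0,0],[-0.2,0,0,0,0],[-0.2,0,0,0,0],[-0.2,0,0,-30,0],[1,0,0,-70,0],[1,40,-30,-90,0],[1,75,-65,-90,0],[1,110,-97,-80,0],[1,145,-127,-60,0],[1,180,-160,-40,0],[1,220,-195,-12,0]]'; python3 -m crank '[[1,0,0,0,0],[1,0,0,0,0],[1,0,0,0,0],[1,0,0,0,0]]';  python3 - <<'E'
from h import *
c=vision.get_calibration("wrist");p,d=vision.read_camera("wrist")
cv2.imwrite("pics/w2.png",p[:,:,::-1])
h=cv2.cvtColor(p,cv2.COLOR_RGB2HSV);H,S,V=cv2.split(h)
for s,ct,l in blobs((H>100)&(H<130)&(S>90),400):
    cn=max(cv2.findContours(l.astype(np.uint8),0,2)[0],key=len)
    P=np.array([plane(c,*q[0],.034,True)[:2] for q in cn]); print(s,cv2.minEnclosingCircle(P.astype(np.float32)))
q,d=vision.read_camera("top"); cv2.imwrite("pics/t2.png",q[:,:,::-1]);
print(delta(.4447,.3045,.022,.158))
cv2.imwrite("pics/v2.png",np.hstack([cv2.resize(p[:,:,::-1],(400,300)),cv2.resize(q[130:280,150:350,::-1],(400,300),interpolation=2)]))
E
```

```text
time: 6.07
tool_pos: [0.4863, 0.2152, 0.3359]
tool_rot: [3.14, -0.0, 1.731]
contact_force: [0.9, 1.1, 0.7]
opening: 0.0785
grip_force: 0.0
time: 6.4
tool_pos: [0.4893, 0.2139, 0.3362]
tool_rot: [3.14, 0.0, 1.731]
contact_force: [0.5, -0.5, 0.8]
opening: 0.0918
grip_force: 0.0
[ 193   49   68   67 3349] ((0.44710370898246765, 0.3072449862957001), 0.03263241797685623)
(array([ 96.6, -29.8, 155. ]), np.float64(0.001453217737431789), 6.5)
```

View pics/v2.png

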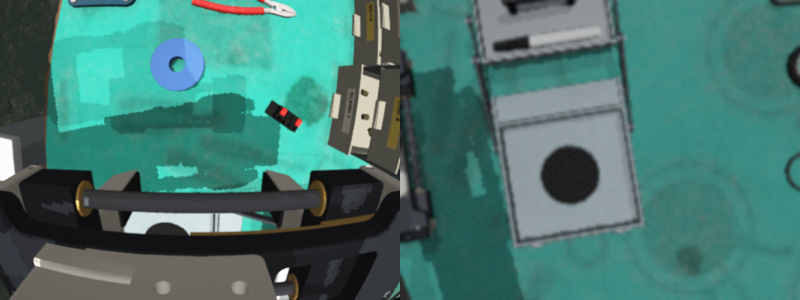

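The wrist view has the reel at about (229,83) with its surroundings clear. The top crop shows the tray parked at the far side and the open compartment with its round pad, near full-image pixel (235,217).

```bash
python3 - <<'E'
from h import *
p=cv2.imread("pics/t2.png");c=vision.get_calibration("top");V=p.max(2);M=np.zeros(V.shape,bool);M[195:238,212:258]=V[195:238,212:258]<75
for s,ct,l in blobs(M,100):
    P=np.array([plane(c,q[1],q[0],.006)[:2] for q in np.argwhere(l)]); print(s,P.mean(0))
print(delta(.446,.306,.1,.158)); print(delta(.446,.306,.021,.158))
E
```

```text
[221 203  28  29 632] [0.46127821 0.03098172]
(array([ 97.9, -28.2,  77. ]), np.float64(0.001453217737431789), 6.5)
(array([ 97.9, -28.3, 156. ]), np.float64(0.001453217737431789), 6.5)
```

Well at (0.462, 0.0305), which agrees with the handle grasp. Now I'll grasp the reel.

```bash
python3 -m crank '[[1,35,-10,30,0],[1,70,-20,60,0],[1,98,-28,80,0],[1,98,-28,80,0],[1,98,-28,100,0],[1,98,-28,120,0],[1,98,-28,135,0],[1,98,-28,148,0],[1,98,-28,156,0],[1,98,-28,156,0],[1,98,-28,156,0]]'; python3 -m crank '[[-1,0,0,0,0],[-1,0,0,0,0],[-1,0,0,0,0],[-1,0,0,0,0],[-1,0,0,0,0],[-1,0,0,0,0]]' 30;  python3 -m crank '[[-1,0,0,-30,0],[-1,0,0,-60,0],[-1,0,0,-90,0],[-1,0,0,-90,0],[-1,0,0,-90,0]]'; python3 - <<'E'
from h import *
print(delta(.4622,.0305,.13,.158)); c=vision.get_calibration("wrist");p,d=vision.read_camera("wrist")
cv2.imwrite("pics/w3.png",p[:,:,::-1])
E
```

```text
time: 7.42
tool_pos: [0.4457, 0.3064, 0.1798]
tool_rot: [3.141, -0.0, 1.731]
contact_force: [0.1, -0.3, -0.3]
opening: 0.0916
grip_force: 0.0
time: 7.92
tool_pos: [0.4449, 0.3068, 0.1798]
tool_rot: [3.141, -0.0, 1.732]
contact_force: [0.0, -1.2, -0.4]
opening: 0.0591
grip_force: 30.0
time: 8.33
tool_pos: [0.4449, 0.3069, 0.2704]
tool_rot: [3.139, -0.001, 1.732]
contact_force: [-0.2, 0.4, -5.3]
opening: 0.0587
grip_force: 30.0
(array([-275.6,  -27.2,  -18.8]), np.float64(0.00316342414915205), 8.3333)
```

View pics/w3.png

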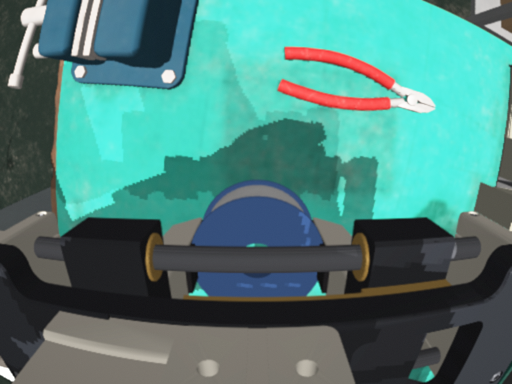

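The reel is held level, with its hub hole at about (258,247).

```bash
python3 - <<'E'
from h import *
c=vision.get_calibration("wrist");s=telemetry.observe();y=s["tool_rot"][2]
w=plane(c,258,247,.1246,True); e=w[:2]-s["tool_pos"][:2]; print(e, e@[np.cos(y),np.sin(y)], e@[np.sin(y),-np.cos(y)])
E
python3 -m crank '[[-1,-30,-4,0,0],[-1,-65,-8,0,0],[-1,-100,-12,0,0],[-1,-135,-16,0,0],[-1,-170,-20,0,0],[-1,-205,-24,0,0],[-1,-235,-26,0,0],[-1,-260,-27,0,0],[-1,-276,-27,0,0],[-1,-276,-27,0,0],[-1,-276,-27,0,0]]'
python3 - <<'E'
from h import *
print(delta(.4622,.0305,.0285,.158))
E
```

```text
[0.00033109 0.00965369] 0.009475524161380817 0.0018755840201804673
time: 9.3
tool_pos: [0.4619, 0.0294, 0.2679]
tool_rot: [-3.138, -0.001, 1.73]
contact_force: [0.3, 0.7, -3.7]
opening: 0.059
grip_force: 30.0
(array([ 0.9,  0.8, 80.4]), np.float64(0.0007614347205571192), 9.3)
```

```bash
python3 - <<'E'
from h import *
# calibration then: same relative pose; use the present one with shift of picture (tool moved, same attitude)
c=vision.get_calibration("wrist");s=telemetry.observe();y=s["tool_rot"][2];zt=s["tool_pos"][2]-.2704+.1246
for z in (zt,zt-.034):
  for uv in ((258,181),(258,190),(191,245),(323,245),(258,247)):
    e=plane(c,*uv,z,True)[:2]-s["tool_pos"][:2]; print(uv,z.round(3),(e@[np.cos(y),np.sin(y)]).round(4),(e@[np.sin(y),-np.cos(y)]).round(4))
p,d=vision.read_camera("top");cv2.imwrite("pics/t4.png",p[:,:,::-1])
p,d=vision.read_camera("scene");cv2.imwrite("pics/s4.png",p[:,:,::-1])
E
```

```text
(258, 181) 0.122 0.0405 0.0014
(258, 190) 0.122 0.0365 0.0014
(191, 245) 0.122 0.0095 -0.0302
(323, 245) 0.122 0.0096 0.0322
(258, 247) 0.122 0.009 0.0015
(258, 181) 0.088 0.0325 0.0014
(258, 190) 0.088 0.0274 0.0014
(191, 245) 0.088 -0.007 -0.0388
(323, 245) 0.088 -0.0068 0.0406
(258, 247) 0.088 -0.0076 0.0015
```

View pics/s4.png

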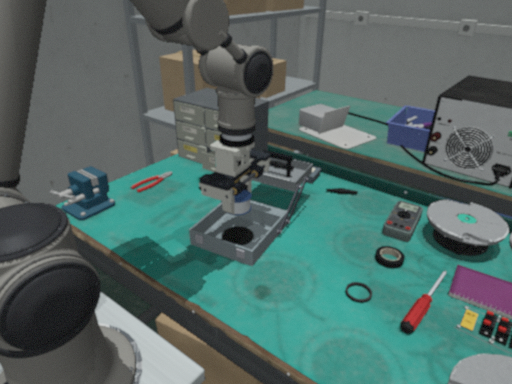

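The scene view shows the reel held just above the open compartment, near (238,200), with the tray parked behind. Lowering it now.

```bash
python3 -m crank '[[-1,-1,1,20,0],[-1,-1,1,40,0],[-1,-1,1,55,0],[-1,-1,1,65,0],[-1,-1,1,72,0],[-1,-1,1,77,0],[-1,-1,1,80,0],[-1,-1,1,81,0],[-1,-1,1,81,0],[-1,-1,1,81,0]]'; python3 - <<'E'
from h import *
print(delta(.4622,.0305,.0268,.158))
E
```

```text
time: 10.23
tool_pos: [0.4638, 0.0293, 0.189]
tool_rot: [3.141, 0.0, 1.732]
contact_force: [-0.7, -0.1, -3.8]
opening: 0.059
grip_force: 30.0
(array([ 1.5, -1.3,  3.2]), np.float64(0.0031078126556634), 10.2333)
```

```bash
python3 -m crank '[[-1,0,-1,1.5,0],[-1,0,-1,3,0],[-1,0,-1,3,0]]'; python3 -m crank '[[0.6,0,0,0,0],[0.6,0,0,0,0],[0.6,0,0,0,0],[0.6,0,0,0,0],[0.6,0,0,-10,0],[0.6,0,0,-25,0],[0.6,0,0,-55,0],[0.6,0,0,-90,0],[1,0,0,-130,0],[1,-30,0,-150,0],[1,-70,0,-150,0],[1,-110,0,-150,0]]';python3 -m crank '[[1,-40,10,0,0],[1,-80,20,0,0],[1,-120,30,0,0],[1,-150,40,0,0],[1,-150,40,0,0],[1,-150,40,0,0]]'; python3 - <<'E'
from h import *
c=vision.get_calibration("wrist");p,d=vision.read_camera("wrist");cv2.imwrite("pics/w5.png",p[:,:,::-1])
q,d=vision.read_camera("top");cv2.imwrite("pics/t5.png",q[:,:,::-1])
for n,im,cc,z,f in(("top",q,vision.get_calibration("top"),.04,False),("wrist",p,c,.04,True)):
  H,S,V=cv2.split(cv2.cvtColor(im,cv2.COLOR_RGB2HSV))
  for s,ct,l in blobs((H>100)&(H<130)&(S>90),150):
    cn=max(cv2.findContours(l.astype(np.uint8),0,2)[0],key=len)
    P=np.array([plane(cc,*k[0],z,f)[:2] for k in cn]); print(n,s,cv2.minEnclosingCircle(P.astype(np.float32)))
print(delta(.6076,-.2945,.1,.158))
cv2.imwrite("pics/v5.png",np.hstack([cv2.resize(p[:,:,::-1],(400,300)),cv2.resize(q[130:280,180:380,::-1],(400,300),interpolation=2)]))
E
```

```text
time: 10.48
tool_pos: [0.4626, 0.029, 0.1858]
tool_rot: [3.141, 0.0, 1.732]
contact_force: [0.9, -0.7, -3.9]
opening: 0.0589
grip_force: 30.0
time: 11.48
tool_pos: [0.4805, -0.0802, 0.3378]
tool_rot: [3.137, 0.002, 1.735]
contact_force: [1.2, 0.2, -0.2]
opening: 0.0908
grip_force: 0.0
time: 11.98
tool_pos: [0.5438, -0.2226, 0.3349]
tool_rot: [-3.141, -0.001, 1.729]
contact_force: [-0.9, -0.2, -0.4]
opening: 0.0914
grip_force: 0.0
top [ 287    0   99   18 1605] ((1.0346065759658813, -0.2456832081079483), 0.1376500427722931)
top [222 204  27  27 550] ((0.4616011083126068, 0.02918350137770176), 0.035115648061037064)
top [ 57 255  41  33 308] ((0.3381466865539551, 0.42362430691719055), 0.0504196472465992)
(array([-83.4,  51.6,  76.1]), np.float64(0.0030604926751793826), 12.0833)
```

View pics/v5.png

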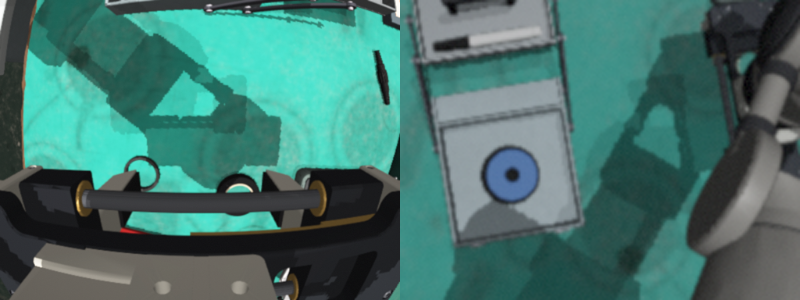

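The right half shows the reel in the compartment; the top camera puts it at (.4616,.0292), about 1.5 mm from the well. The left half shows the ring at (142,172) and the tape at (237,195) of the half-size wrist view. Next is the tape.

```bash
python3 -m crank '[[0.8,-28,17,20,0],[0.8,-56,34,40,0],[0.8,-83,51,60,0],[0.8,-83,51,76,0],[0.8,-83,51,90,0],[0.8,-83,51,110,0],[0.8,-83,51,128,0],[0.8,-83,51,142,0],[0.8,-83,51,150,0],[0.8,-83,51,154,0],[0.8,-83,51,154,0],[0.8,-83,51,154,0]]'; python3 - <<'E'
from h import *
print(delta(.6077,-.2945,.0215,.158))
E
```

```text
time: 13.08
tool_pos: [0.6077, -0.2946, 0.1825]
tool_rot: [3.141, 0.001, 1.732]
contact_force: [0.0, 0.0, -0.2]
opening: 0.0826
grip_force: 0.0
(array([0.1, 0. , 2. ]), np.float64(0.0035992030175453493), 13.0833)
```

```bash
python3 -m crank '[[0.8,0,0,2,0],[-1,0,0,2,0],[-1,0,0,2,0],[-1,0,0,2,0],[-1,0,0,2,0],[-1,0,0,2,0],[-1,0,0,2,0]]' 15; python3 -m crank '[[-1,0,0,-30,0],[-1,0,0,-70,0],[-1,0,0,-100,0],[-1,0,0,-100,0],[-1,0,0,-100,0]]'; python3 - <<'E'
from h import *
c=vision.get_calibration("wrist");p,d=vision.read_camera("wrist");cv2.imwrite("pics/w6.png",p[:,:,::-1])
print(delta(.4616,.0292,.12,.158))
E
```

```text
time: 13.67
tool_pos: [0.6075, -0.2951, 0.18]
tool_rot: [3.141, 0.0, 1.732]
contact_force: [-0.4, -0.0, 2.8]
opening: 0.0623
grip_force: 15.0
time: 14.08
tool_pos: [0.6077, -0.2951, 0.2817]
tool_rot: [3.138, 0.003, 1.732]
contact_force: [-0.1, -0.1, -1.9]
opening: 0.0624
grip_force: 14.9
(array([343.2, -91.8,   0.5]), np.float64(0.003047441883615498), 14.1333)
```

View pics/w6.png

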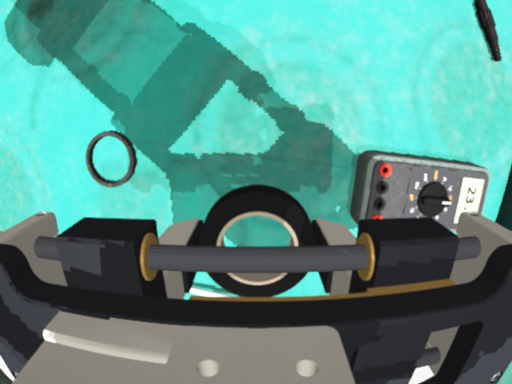

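The tape is held centred at about (258,245). I'll go back in box x first, then across to the reel.

```bash
python3 -m crank '[[-1,15,-25,-5,0],[-1,40,-55,-15,0],[-1,75,-75,-20,0],[-1,110,-88,-20,0],[-1,148,-92,-20,0],[-1,186,-92,-20,0],[-1,224,-92,-20,0],[-1,260,-92,-20,0],[-1,290,-92,-20,0],[-1,315,-92,-20,0],[-1,334,-92,-20,0],[-1,343,-92,-20,0]]'; python3 -m crank '[[-1,0,0,5,0],[-1,0,0,20,0],[-1,0,0,20,0],[-1,0,0,20,0]]';python3 - <<'E'
from h import *
print(delta(.4616,.0292,.062,.158))
E
```

```text
time: 15.13
tool_pos: [0.4604, 0.0309, 0.298]
tool_rot: [-3.138, -0.002, 1.734]
contact_force: [0.0, -0.2, -0.4]
opening: 0.0627
grip_force: 14.9
time: 15.47
tool_pos: [0.4615, 0.028, 0.2784]
tool_rot: [-3.139, -0.001, 1.731]
contact_force: [0.7, 0.3, -1.1]
opening: 0.0627
grip_force: 14.9
(array([ 1.1,  0.5, 57.4]), np.float64(0.002043809365639415), 15.4667)
```

```bash
python3 -m crank '[[-1,1,0,20,0],[-1,1,0,38,0],[-1,1,0,48,0],[-1,1,0,53,0],[-1,1,0,56,0],[-1,1,0,56,0],[-1,1,0,56,0]]'; python3 - <<'E'
from h import *
print(delta(.4616,.0292,.061,.158))
E
```

```text
time: 16.05
tool_pos: [0.4618, 0.0296, 0.2241]
tool_rot: [3.141, 0.0, 1.731]
contact_force: [0.7, -0.3, -1.0]
opening: 0.0623
grip_force: 14.9
(array([-0.3, -0.2,  4.1]), np.float64(0.002616948002709396), 16.05)
```

```bash
python3 -m crank '[[-1,0,0,2,0],[-1,0,0,3.5,0],[-1,0,0,3.5,0]]'; python3 -m crank '[[0.7,0,0,0,0],[0.7,0,0,0,0],[0.7,0,0,0,0],[0.7,0,0,0,0],[0.7,0,0,-8,0],[0.7,0,0,-25,0],[0.7,0,0,-55,0],[0.7,0,0,-90,0],[0.7,-30,-5,-110,0],[0.7,-70,-10,-110,0],[0.7,-110,-16,-110,0],[0.7,-150,-23,-110,0]]';python3 -m crank '[[0.7,-40,-7,0,0],[0.7,-80,-14,0,0],[0.7,-115,-20,0,0],[0.7,-140,-25,0,0],[0.7,-160,-25,0,0],[0.7,-160,-25,0,0],[0.7,-160,-25,0,0]]'; python3 - <<'E'
from h import *
c=vision.get_calibration("top");q,d=vision.read_camera("top");cv2.imwrite("pics/t7.png",q[:,:,::-1])
V=q.max(2);M=np.zeros(V.shape,bool);M[195:238,212:258]=V[195:238,212:258]<75
for s,ct,l in blobs(M,60):
    cn=max(cv2.findContours(l.astype(np.uint8),0,2)[0],key=len)
    P=np.array([plane(c,*k[0],.058)[:2] for k in cn]); print("tape",s,cv2.minEnclosingCircle(P.astype(np.float32)))
p=cv2.imread("pics/top0.png");V=p.max(2);M=np.zeros(V.shape,bool);M[198:235,335:372]=V[198:235,335:372]<85
P=np.array([plane(c,k[1],k[0],.01)[:2] for k in np.argwhere(M)],np.float32); r=cv2.minEnclosingCircle(P);print("ring",r,P.mean(0))
print(delta(*r[0],.1,.158))
c=vision.get_calibration("wrist");p,d=vision.read_camera("wrist")
cv2.imwrite("pics/v7.png",np.hstack([cv2.resize(p[:,:,::-1],(400,300)),cv2.resize(q[130:280,180:380,::-1],(400,300),interpolation=2)]))
E
```

```text
time: 16.3
tool_pos: [0.4614, 0.0299, 0.2202]
tool_rot: [3.141, 0.0, 1.732]
contact_force: [-0.2, -0.0, -0.4]
opening: 0.0623
grip_force: 14.9
time: 17.3
tool_pos: [0.4626, -0.1232, 0.3315]
tool_rot: [3.14, 0.001, 1.733]
contact_force: [0.8, -0.6, 0.1]
opening: 0.0778
grip_force: 0.0
time: 17.88
tool_pos: [0.4634, -0.2845, 0.3302]
tool_rot: [-3.142, -0.0, 1.73]
contact_force: [-0.3, 0.7, 0.2]
opening: 0.0778
grip_force: 0.0
tape [221 203  28  29 337] ((0.46148213744163513, 0.030498512089252472), 0.03588366135954857)
ring ((0.46550554037094116, -0.28721296787261963), 0.027989784255623817) [ 0.46569434 -0.28938597]
(array([-4. ,  1.4, 71.2]), np.float64(0.002349613246705129), 17.9333)
```

View pics/v7.png

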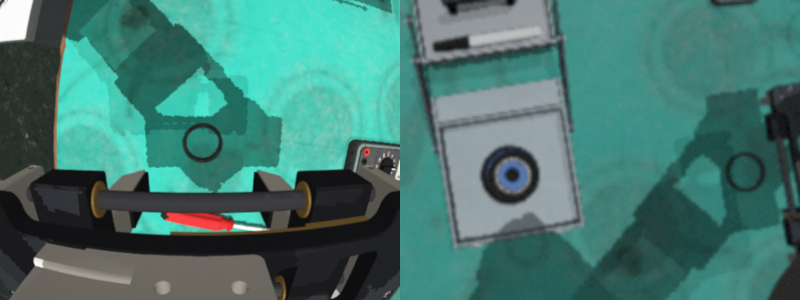

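The right half shows the tape centred on the reel near (510,175). The left half shows the ring at (203,142), so I'll check that position with the wrist camera's rays.

```bash
python3 - <<'E'
from h import *
c=vision.get_calibration("wrist");print(plane(c,203*1.28,142*1.28,.005,True),plane(c,203*1.28,161*1.28,.01,True))
t=vision.get_calibration("top");print(plane(t,352.3,215.8,.01),plane(t,352.5,216,.01))
E
```

```text
[ 0.4684686  -0.28486885  0.005     ] [ 0.47256592 -0.30983015  0.01      ]
[ 0.46412545 -0.28755707  0.01      ] [ 0.46358375 -0.28809543  0.01      ]
```

```bash
python3 -m crank '[[0.7,-3,1,35,0],[0.7,-3,1,70,0],[0.7,-3,1,95,0],[0.7,-3,1,115,0],[0.7,-3,1,130,0],[0.7,-3,1,140,0],[0.7,-3,1,146,0],[0.7,-3,1,148,0],[0.7,-3,1,148,0],[0.7,-3,1,148,0]]'; python3 - <<'E'
from h import *
print(delta(.4655,-.2867,.021,.158))
E
```

```text
time: 18.82
tool_pos: [0.4656, -0.2866, 0.183]
tool_rot: [3.141, 0.001, 1.732]
contact_force: [0.2, 0.1, -0.3]
opening: 0.0778
grip_force: 0.0
(array([-0.1, -0.1,  3. ]), np.float64(0.003322470931228505), 18.8167)
```

```bash
python3 -m crank '[[0.7,0,0,3,0],[0.7,0,0,3,0],[-1,0,0,3,0],[-1,0,0,3,0],[-1,0,0,3,0],[-1,0,0,3,0],[-1,0,0,3,0],[-1,0,0,3,0],[-1,0,0,3,0]]' 6; python3 -m crank '[[-1,0,0,-30,0],[-1,0,0,-70,0],[-1,0,0,-110,0],[-1,0,0,-120,0],[-1,0,0,-120,0],[-1,0,0,-120,0]]'; python3 - <<'E'
from h import *
c=vision.get_calibration("wrist");p,d=vision.read_camera("wrist");cv2.imwrite("pics/w8.png",p[:,:,::-1])
print(delta(.4615,.0303,.14,.158))
E
```

```text
time: 19.57
tool_pos: [0.4652, -0.2867, 0.1791]
tool_rot: [3.141, 0.0, 1.732]
contact_force: [-0.3, 0.3, 0.2]
opening: 0.052
grip_force: 6.0
time: 20.07
tool_pos: [0.4651, -0.2865, 0.2992]
tool_rot: [3.141, 0.001, 1.732]
contact_force: [-0.1, 0.2, -0.9]
opening: 0.0524
grip_force: 6.0
(array([313.1,  47.5,  -0.6]), np.float64(0.0030467941499516815), 20.1167)
```

View pics/w8.png

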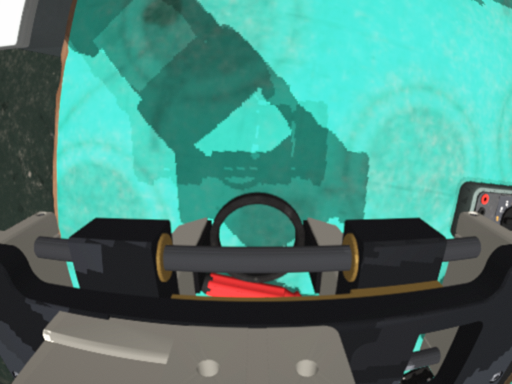

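The ring is held level between the fingers, from (213,235) to (303,235). Carrying it to the stack.

```bash
python3 -m crank '[[-1,30,5,0,0],[-1,65,10,0,0],[-1,100,15,0,0],[-1,135,20,0,0],[-1,170,25,0,0],[-1,205,30,0,0],[-1,240,36,0,0],[-1,270,41,0,0],[-1,293,45,0,0],[-1,306,47,0,0],[-1,312,47.5,0,0],[-1,312,47.5,0,0]]'; python3 -m crank '[[-1,0,0,15,0],[-1,0,0,30,0],[-1,0,0,45,0],[-1,0,0,50,0],[-1,0,0,50,0],[-1,0,0,50,0]]';python3 - <<'E'
from h import *
print(delta(.4615,.0303,.0785,.158))
E
```

```text
time: 21.12
tool_pos: [0.4616, 0.0299, 0.2977]
tool_rot: [-3.139, -0.001, 1.734]
contact_force: [-0.6, -0.2, 0.0]
opening: 0.0525
grip_force: 6.0
time: 21.62
tool_pos: [0.4622, 0.0283, 0.2489]
tool_rot: [-3.141, -0.0, 1.731]
contact_force: [-0.1, -0.0, -0.7]
opening: 0.0523
grip_force: 6.0
(array([ 2.1, -0.4, 11.4]), np.float64(0.002026367043557631), 21.6167)
```

```bash
python3 -m crank '[[-1,0.5,0,4,0],[-1,0.5,0,8,0],[-1,0.5,0,10.5,0],[-1,0.5,0,10.5,0],[-1,0.5,0,10.5,0]]'; python3 - <<'E'
from h import *
print(delta(.4615,.0303,.0783,.158),telemetry.observe()["contact_force"])
E
```

```text
time: 22.03
tool_pos: [0.462, 0.0295, 0.2386]
tool_rot: [-3.142, -0.0, 1.732]
contact_force: [-1.3, 0.6, 0.1]
opening: 0.0523
grip_force: 6.0
(array([ 0.9, -0.3,  1.3]), np.float64(0.003074721545338388), 22.0333) [-1.29420381  0.58440395  0.13956068]
```

```bash
python3 -m crank '[[-1,0,0,1,0],[-1,0,0,1,0],[0.4,0,0,1,0],[0.4,0,0,1,0],[0.4,0,0,1,0],[0.4,0,0,1,0],[0.4,0,0,-8,0],[0.4,0,0,-25,0],[0.4,0,0,-60,0],[0.4,0,0,-95,0],[0.4,-30,0,-110,0],[0.4,-60,0,-120,0]]';python3 -m crank '[[0.4,-40,0,0,0],[0.4,-80,0,0,0],[0.4,-110,0,0,0],[0.4,-110,0,0,0],[0.4,-110,0,0,0]]'; python3 - <<'E'
from h import *
c=vision.get_calibration("top");q,d=vision.read_camera("top")
V=q.max(2);M=np.zeros(V.shape,bool);M[195:238,212:258]=V[195:238,212:258]<75
for s,ct,l in blobs(M,60):
    cn=max(cv2.findContours(l.astype(np.uint8),0,2)[0],key=len)
    P=np.array([plane(c,*k[0],.058)[:2] for k in cn]); print("tape",s,cv2.minEnclosingCircle(P.astype(np.float32)))
p,d=vision.read_camera("scene")
cv2.imwrite("pics/v9.png",np.hstack([cv2.resize(p[160:270,170:310,::-1],(420,330),interpolation=2),cv2.resize(q[195:240,210:260,::-1],(367,330),interpolation=2)]))
print(delta(.6726,.0642,.19,.158))
E
```

```text
time: 23.03
tool_pos: [0.4718, -0.0295, 0.3622]
tool_rot: [3.137, 0.002, 1.735]
contact_force: [1.3, 0.6, -0.7]
opening: 0.0645
grip_force: 0.0
time: 23.45
tool_pos: [0.4891, -0.1396, 0.3589]
tool_rot: [3.141, -0.0, 1.729]
contact_force: [-0.4, 0.8, -0.5]
opening: 0.0643
grip_force: 0.0
tape [221 203  28  29 361] ((0.4616723358631134, 0.029801644384860992), 0.03605474531650543)
(array([169.9, 213.6,   9.8]), np.float64(0.002970161781755465), 23.55)
```

View pics/v9.png

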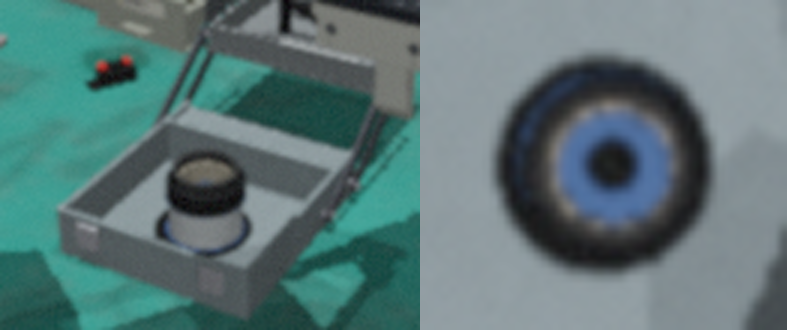

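The scene crop shows the reel standing in the compartment with a thick black band (tape plus ring) on top at (205,180). In the top crop they look concentric. I'll confirm the ring with depth.

```bash
python3 - <<'E'
from h import *
c=vision.get_calibration("top");q,d=vision.read_camera("top")
R=cv2.Rodrigues(c["rvec"])[0];v,u=np.mgrid[198:236,214:258];D=d[198:236,214:258]
K=c["camera_matrix"];X=np.stack([(u-K[0,2])/K[0,0]*D,(v-K[1,2])/K[1,1]*D,D],-1).reshape(-1,3);W=(X-c["tvec"])@R
for a,b in((.03,.05),(.052,.062),(.0635,.075)):
    m=(W[:,2]>a)&(W[:,2]<b)&(np.hypot(W[:,0]-.462,W[:,1]-.03)<.05);P=W[m];print(a,m.sum(),P.mean(0).round(4),cv2.minEnclosingCircle(P[:,:2].astype(np.float32)) if len(P) else 0)
E
```

```text
0.03 158 [0.4625 0.0284 0.0408] ((0.46909579634666443, 0.0325077623128891), 0.029751010239124298)
0.052 185 [0.4605 0.0261 0.0575] ((0.46067777276039124, 0.02661629393696785), 0.03189399093389511)
0.0635 117 [0.4618 0.0278 0.0667] ((0.46165329217910767, 0.027517953887581825), 0.026721876114606857)
```

The ring lies on the tape at (.4617,.0275) with its top at 67 mm. Now the handle.

```bash
python3 -m crank '[[-0.2,20,25,0,0],[-0.2,42,53,0,0],[-0.2,65,81,0,0],[-0.2,88,110,0,0],[-0.2,110,138,0,0],[-0.2,132,166,0,0],[-0.2,150,190,0,0],[-0.2,163,205,0,0],[-0.2,170,213,0,0],[-0.2,170,213,8,0],[-0.2,170,213,10,0],[-0.2,170,213,10,0]]';python3 -m crank '[[-0.2,0,0,0,0],[-0.2,0,0,0,0]]'; python3 - <<'E'
from h import *
print(delta(.6726,.0642,.1382,.158))
E
```

```text
time: 24.6
tool_pos: [0.6713, 0.0639, 0.3473]
tool_rot: [-3.139, -0.0, 1.733]
contact_force: [-0.2, -0.2, 0.3]
opening: 0.0367
grip_force: 0.0
time: 24.77
tool_pos: [0.6719, 0.0629, 0.349]
tool_rot: [3.141, 0.0, 1.731]
contact_force: [-0.0, -0.5, -0.0]
opening: 0.0368
grip_force: 0.0
(array([ 1.2,  0.9, 51.8]), np.float64(0.002089381966178694), 24.7667)
```

```bash
python3 -m crank '[[-0.2,1,0.5,15,0],[-0.2,1,0.5,30,0],[-0.2,1,0.5,42,0],[-0.2,1,0.5,48,0],[-0.2,1,0.5,51,0],[-0.2,1,0.5,51,0],[-0.2,1,0.5,51,0]]'; python3 -m crank '[[-1,0,0,0,0],[-1,0,0,0,0],[-1,0,0,0,0],[-1,0,0,0,0],[-1,0,0,0,0]]' 30; python3 - <<'E'
from h import *
print(delta(.6726,.0642,.1382,.158))
E
```

```text
time: 25.35
tool_pos: [0.6728, 0.0645, 0.2982]
tool_rot: [3.141, 0.0, 1.732]
contact_force: [-0.5, 0.1, -0.7]
opening: 0.0367
grip_force: 0.0
time: 25.77
tool_pos: [0.6727, 0.0647, 0.2979]
tool_rot: [3.141, 0.0, 1.732]
contact_force: [0.2, 0.8, 1.1]
opening: 0.0116
grip_force: 30.0
(array([-0.5, -0.2,  0.7]), np.float64(0.0030969867540686646), 25.7667)
```

```bash
python3 -m crank '[[-1,0,-6.3,-8.2,0],[-1,0,-13.2,-16,0],[-1,0,-20.8,-23.1,0],[-1,0,-28.9,-29.7,0],[-1,0,-37.4,-35.5,0],[-1,0,-46.5,-40.7,0],[-1,0,-55.9,-45.1,0],[-1,0,-65.6,-48.8,0],[-1,0,-75.6,-51.7,0],[-1,0,-85.8,-53.7,0],[-1,0,-96.1,-55,0],[-1,0,-106.5,-55.4,0]]' 30; python3 -m crank '[[-1,0,-10.4,0.4,0],[-1,0,-20.7,1.7,0],[-1,0,-30.9,3.7,0],[-1,0,-40.9,6.6,0],[-1,0,-50.6,10.3,0],[-1,0,-60,14.7,0],[-1,0,-69.1,19.9,0],[-1,0,-77.6,25.7,0],[-1,0,-85.7,32.3,0],[-1,0,-93.3,39.4,0],[-1,0,-100,47,0],[-1,0,-106,55,0]]' 30;python3 -m crank '[[-1,0,0,0,0],[-1,0,0,0,0],[-1,0,0,0,0],[-1,0,0,0,0]]'
```

```text
time: 26.77
tool_pos: [0.5661, 0.0473, 0.3534]
tool_rot: [-3.141, 0.0, 1.732]
contact_force: [1.6, -0.7, -2.4]
opening: 0.0119
grip_force: 30.0
time: 27.77
tool_pos: [0.4622, 0.0303, 0.2979]
tool_rot: [3.14, 0.001, 1.732]
contact_force: [7.8, -1.6, -5.2]
opening: 0.0118
grip_force: 30.0
time: 28.1
tool_pos: [0.4625, 0.0303, 0.2981]
tool_rot: [3.14, 0.001, 1.732]
contact_force: [5.4, -1.1, -6.3]
opening: 0.0115
grip_force: 30.0
```

```bash
python3 -m crank '[[-1,0,0,0.8,0],[-1,0,0,0.8,0],[-0.2,0,0,0.8,0],[-0.2,0,0,0.8,0],[-0.2,0,0,0.8,0],[-0.2,0,0,0.8,0],[-0.2,0,0,-20,0],[-0.2,0,0,-50,0],[-0.2,0,0,-85,0],[-0.2,-30,0,-100,0],[-0.2,-70,0,-100,0],[-0.2,-110,0,-100,0]]';python3 -m crank '[[0,-40,0,0,0],[0,-80,0,0,0],[0,-100,0,0,0],[0,-100,0,0,0],[0,-100,0,0,0],[0,-100,0,0,0]]'; python3 - <<'E'
from h import *
q,d=vision.read_camera("top");p,d=vision.read_camera("scene")
cv2.imwrite("pics/v10.png",np.hstack([cv2.resize(p[160:270,170:310,::-1],(420,330),interpolation=2),cv2.resize(q[165:260,185:285,::-1],(347,330),interpolation=2)]))
E
```

```text
time: 29.1
tool_pos: [0.4804, -0.0785, 0.3994]
tool_rot: [3.139, 0.001, 1.735]
contact_force: [1.7, -0.5, -0.5]
opening: 0.0369
grip_force: 0.0
time: 29.6
tool_pos: [0.4962, -0.176, 0.3976]
tool_rot: [-3.141, -0.001, 1.732]
contact_force: [-0.4, 0.3, 0.0]
opening: 0.0454
grip_force: 0.0
```

View pics/v10.png

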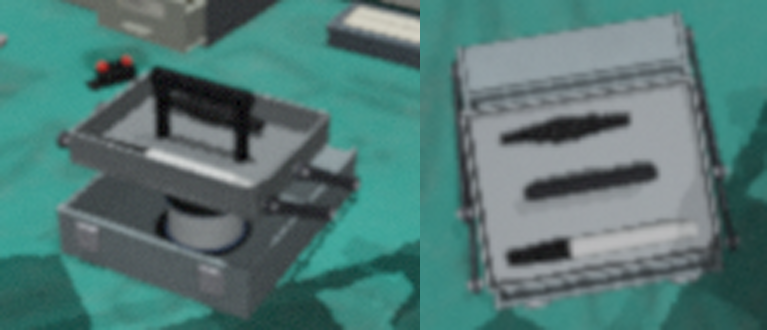

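The tray is closed as it was at the start, the stack stands under it at (205,220), and the gripper is clear. Handing in.

```bash
python3 -c "
from cell import ticket
print(ticket.hand_in())"
```

```text
the job is handed in; nothing more can be done
None
```

The job is handed in: reel, tape and ring are stacked in the compartment, each within about 4 mm of centre by camera. The tray is swung closed over them, and the gripper is released and clear, after about 30 s of the 115 s; the judge returned no verdict.

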